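# Close and lock the pegboard lamp's battery box

## Task

Fresh cells are in the battery box of the pegboard lamp: swing its lid shut, then press the red quarter-turn head straight down against its spring until it bottoms and turn it a quarter turn clockwise until its cam catches, so that the lid stays clamped on its seal when you let go. Press firmly but with feeling, some 13 N and never over 17 N, or the plastic catch cracks. Leave the kettle, jar and saucer as they stand.

Things in the scene. Friction and masses are not known exactly. Their poses are not given: they have to be found in the camera images.
- battery_box: Grey plastic battery box, screwed down by side lugs, 150 mm deep (its x) by 170 mm wide (its y), walls 66 mm high, four D cells inside. Origin: centre of its underside on the dresser. Its x axis points from its front (the robot's side) to the hinge at the back, y to the left, z up.
- box_hinge (a point): Middle of the lid's hinge line, which runs along the box's y: 72 mm behind the box centre (+x), 66 mm above the dresser, level with the shut lid's underside.
- lid (a joint): Lid angle in rad: 0 shut, grows as it opens up and back. Pale plate 146 mm long from the hinge, 170 mm wide, 8 mm thick; shut, its top is 74 mm above the dresser. A stiff hinge (0.17 N m) keeps it at any angle; 1 to 3 N at the front edge moves it. Lowered and let go it rests some 0.016 rad ajar on a springy rubber seal on the front wall; 5 N at the edge squeezes that home.
- lid_edge (a point): Point on the lid's top face, midway across, 135 mm from the hinge, near the front edge. The face is bare from 25 to 80 mm either side of it, for pushing on.
- thumb_bar (a point): Centre of the red thumb bar on the head of the captive quarter-turn stud, which stands square through the lid, midway across, 118 mm from the hinge. Bar 36 mm long (the point's x), 10 mm thick (y), 16 mm tall, reaching 8 mm above and below this point. With the lid shut and the head up this point is 104 mm above the dresser. z runs along the stud, outward.
- disc_top (a point): On the stud's axis, top face of the red disc (40 mm across, 5 mm thick) that carries the thumb bar, 8 mm below the bar's centre; the disc's underside is 17 mm off the lid when up. Fingers can straddle the bar with their tips on this disc, to press and turn together.
- slot (a point): Nominal mouth of the catch inside the box, under the stud when shut, 46 mm ahead of the box centre. A steel cross-bar on the stud goes down through its slot and is turned under its cam lip. The true height of the catch differs from box to box by up to 4.75 mm either way: found only by feel.
- press (a joint): How far the head is pressed in, m: 0 up. Its spring gives 6 N at the top, 0.35 N more per mm. The cross-bar clears the cam lip at a depth between 5 and 14.5 mm (differs per box) and meets the catch's floor 1 mm deeper, where force rises steeply from 8 to 11.5 N. There it can turn. Over 10 N on that floor (18 to 21 N in all) cracks it. Caught and let go, the head rises and stays 2.5 to 12 mm down.
- turn (a joint): How far the head is turned, rad: 0 open (bar points to the hinge), grows clockwise seen from above, stop at 1.57. Under 0.35 the cross-bar enters the slot. Pressed past the lip it turns with less than 0.1 N m; forcing it against the lip with over 14 N (0.3 N m) spoils it. From 1.25 on, letting the head rise drops the cross-bar into the notch, where it is caught.
- kettle_mid (a point): Chrome kettle, 156 mm across, 186 mm high, about 0.9 kg; spout and black handle reach 121 mm from its axis. Point on its axis 90 mm up. Leave it.
- jar_mid (a point): Glass jar with swing-top latch, 100 mm across, 135 mm high. Point on its axis 65 mm up. Leave it.
- saucer_mid (a point): Stoneware saucer, 140 mm across, 20 mm high. Point on its axis 10 mm up. Leave it.
Things that resemble listed ones, but are neither listed nor needed, are in the scene too. What is shaped like the battery_box but turquoise or yellow is not meant.

How it is judged:
On the way, in this order (a step that is already met when the one before it is completed fails the run):
1. the lid is lowered onto its seal, the head not yet turned (value of joint lid below 0.05 rad and value of joint turn below 0.5 rad), for 0.2 s.
2. the head is turned under the cam lip up to the notch, pressed down, with the lid shut (value of joint turn above 1.2 rad and value of joint press above 0.002 m and value of joint lid below 0.011 rad), for 0.1 s.
At the end, for the whole second after the job is handed in: Hands off, the lid is shut on its seal (within 0.011 rad of fully shut), and the head is turned at least 1.2 rad clockwise and still held down by the cam (at least 2 mm below its free height) (all of step 2); the robot touches nothing.
It fails at once if the stud's cross-bar is forced on the catch with more than 10 N (contact force between turn_c0 and catch_c0 above 10 N).
It fails at once if the stud's cross-bar is forced on the cam with more than 14 N (contact force between turn_c0 and catch_c1 above 14 N or contact force between turn_c0 and catch_c3 above 14 N).
It fails at once if the kettle, jar or saucer is shoved more than 15 mm (distance of any of kettle_mid, jar_mid, saucer_mid from where it was at the start of the episode above 0.015 m).
It also fails if it takes over 54 s, if anything falls off the work surface, if the arm or the gripper's body presses on something with over 40 N, if the wrist force passes 120 N, or if a joint passes its speed limit or range.

## Robot

A 6-joint arm with a two-finger parallel gripper is mounted at the origin on the work surface. World frame = base frame: x ahead of the robot, y to its left, z up, the work surface at z = 0. Lengths are in m, angles in rad, forces in N, time in s.
With the tool pointing down it reaches from about 0.3 to 1 m from the base axis. Payload 5.1 kg.
Tool frame: the origin (TCP) lies on the front face of the gripper's body, between the roots of the fingers; the fingertips stand 78 mm ahead of it and the grasp point (between the pads) lies 59 mm ahead of it (manip.tips_ahead is the distance from the TCP to the fingertips, in m); z points along the fingers, y is the line along which they close (so a half turn about z gives the same grasp; the last joint's range is limited). The gripper opens to 95 mm and grips with 3 to 60 N. Pads are 20 mm wide; open, the fingers measure 119 mm over their backs; the gripper's body (75 mm by 180 mm) begins 59 mm behind the grasp point.
Start: joints at [1.179, 0.124, 1.65, -0, 1.367, -0.083], TCP at [0.198, 0.619, 0.292] pointing down, gripper open.
Joint ranges: [-2.61, 2.61], [-1.02, 2.33], [0.03, 2.71], [-1.35, 4.49], [0.32, 2.68], [-2.91, 2.91]. Speed limits (rad/s): [2.57, 2.57, 3.14, 3.14, 3.14, 3.14].

## Interface

Orientations are given as a 3x3 rotation matrix whose columns are the frame's x, y, z axes.
In Python, from bench import manip, cams gives the robot as it stands. The module is installed in compiled form; this text tells all that it offers. Calls block until the motion is done:
- manip.reach(position, orientation): joint-space move of the TCP to a pose.
- manip.servo_line(position, v=0.15, ori=None): straight line of the TCP; ori=None keeps the orientation; v is the mean speed in m/s.
- manip.movej(angles): joint-space move.
- manip.command_gripper(opening, effort=None): opening from 0.0 (shut) to 1.0 (fully open); effort is the grip in N (None keeps the last); returns when the fingers have stopped.
- manip.wait(seconds).
- manip.ik(position, orientation): joint angles nearest the present ones, or None.
- cams.snapshot(name): name is "side" or "top" or "wrist"; returns a dict with "color" (480x640x3 uint8, red, green, blue), "fx", "fy", "cx", "cy" (pixels), "D" ([k1, k2, p1, p2, k3] as OpenCV has them; the pictures are not rectified), "R" (3x3) and "t" (3): a world point X has camera coordinates R X + t. Camera axes: x right, y down, z forward; pixel columns grow to the right and rows downward; lengths in m; the calibration is good to about 2 mm. A picture is of the moment at which its call begins. There is no depth.
A pose or a line that the arm cannot do raises manip.Unreachable and nothing moves.
- manip.sign_off(): hands the job in; it is judged then, once.
Readings, each from a call of its own:
- manip.current_t(): time.
- manip.current_joint_pos(): joint angles.
- manip.current_dq(): joint speeds.
- manip.current_joint_efforts(): joint torques, N m.
- manip.current_tcp_pos(): TCP position.
- manip.current_orientation(): TCP orientation.
- manip.current_force(): force on the tool from outside, world axes, zero at the start.
- manip.current_moment(): the same for the moment, N m.
- manip.current_finger_gap(): opening from 0.0 (shut) to 1.0 (fully open).
- manip.current_grip_force(): force on a finger pad.
Only numpy, scipy, OpenCV 4.12 (cv2) and the standard library are available. Lean on these libraries where they do the work, as an engineer would, in place of code of your own. Each camera call takes 0.05 s, during which the arm holds its last target. There are 200 camera calls.

## Working session

There is one attempt and no reset: what is moved stays moved. The work goes in short steps, each a Python script; the robot and the scene stay as the last script left them, time stands still between calls to the robot, and variables do not carry over. Pictures are saved under pics/ and viewed, at most 10 in all, crops included, and the job is handed in when it is done.

```bash
mkdir -p pics; python3 - <<'E'
from bench import manip,cams
import cv2,numpy as np
for n in ("top","side"):
    s=cams.snapshot(n); cv2.imwrite(f"pics/{n}0.png",s["color"][:,:,::-1])
    np.savez(f"{n}0.npz",**s)
    print(n,s["fx"],s["cx"],s["cy"],s["D"],(-s["R"].T@s["t"]).round(3),s["R"].round(3).tolist())
print(manip.current_t(),manip.current_orientation().round(3) if hasattr(manip.current_orientation(),'round') else manip.current_orientation())
E
```

```text
top 513.1033165623901 324.99516061629316 242.30238392733204 [-0.04355261  0.          0.          0.          0.        ] [ 0.259 -0.03   1.405] [[0.006, -1.0, -0.007], [-0.987, -0.005, -0.159], [0.159, 0.008, -0.987]]
side 545.641575956204 322.50557558137757 255.27836688363067 [-0.16641173  0.          0.          0.          0.        ] [-0.302 -0.933  0.868] [[0.772, -0.635, -0.008], [-0.353, -0.419, -0.837], [0.529, 0.649, -0.547]]
0.1 [[-0.953  0.304 -0.001]
 [ 0.304  0.953 -0.002]
 [ 0.    -0.002 -1.   ]]
```

View pics/top0.png

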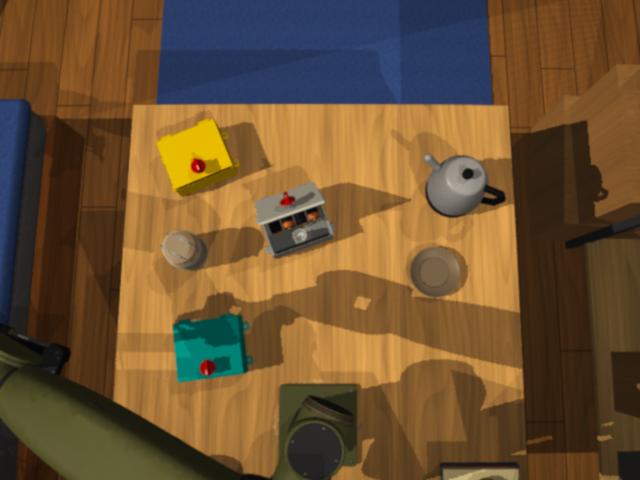

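View pics/side0.png

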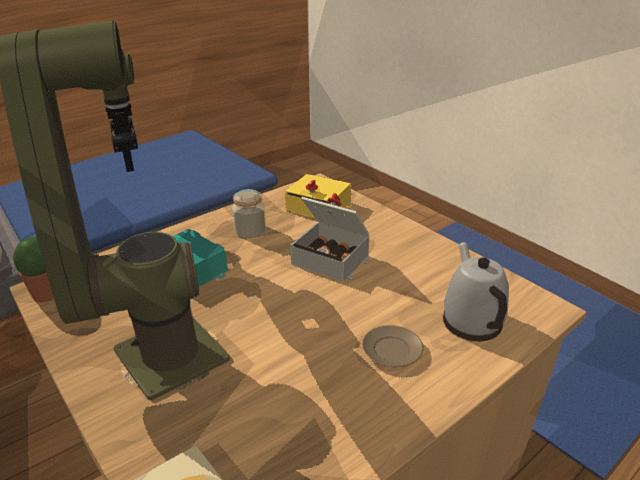

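The grey box is at about (295,225) in the top picture and (330,245) in the side picture, with its lid half open. I'll enlarge both views.

```bash
python3 - <<'E'
import cv2,numpy as np
a=cv2.imread("pics/top0.png")[170:270,240:350]; b=cv2.imread("pics/side0.png")[180:290,280:380]
a=cv2.resize(a,(396*1,360),interpolation=cv2.INTER_CUBIC); b=cv2.resize(b,(400,440),interpolation=cv2.INTER_CUBIC)
c=np.zeros((440,796,3),np.uint8); c[:360,:396]=a; c[:,396:]=b
cv2.imwrite("pics/crop.png",c)
E
```

```text
(no output)
```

View pics/crop.png

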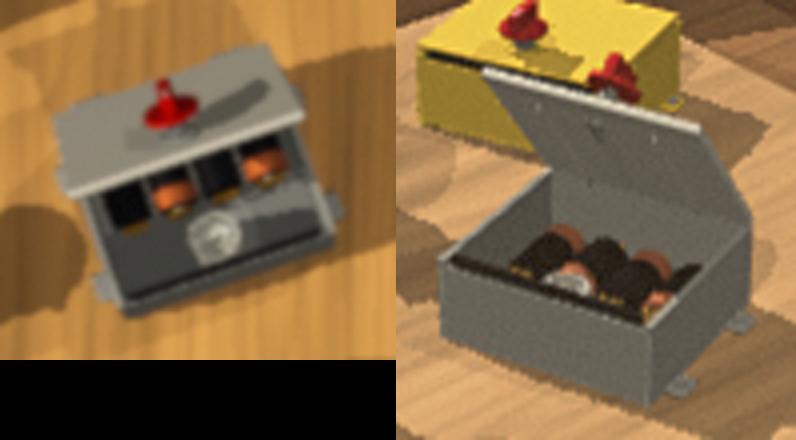

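```bash
cat > fit.py <<'E'
import cv2,numpy as np
from scipy.optimize import least_squares
T=np.load("top0.npz");S=np.load("side0.npz")
def proj(s,X):
    K=np.array([[s["fx"],0,s["cx"]],[0,s["fy"],s["cy"]],[0,0,1.]])
    return cv2.projectPoints(np.array(X,float),cv2.Rodrigues(s["R"])[0],s["t"],K,s["D"])[0][:,0]
def box(p,X): # box->world
    c,s=np.cos(p[2]),np.sin(p[2]); return np.array(X)@np.array([[c,s,0],[-s,c,0],[0,0,1]])+[p[0],p[1],0]
def lid(th,r,y,h): # r from hinge, h above underside
    return [.072-r*np.cos(th)+h*np.sin(th), y, .066+r*np.sin(th)+h*np.cos(th)]
if __name__=="__main__":
    tu=lambda u,v:(u/3.6+240,v/3.6+170); su=lambda u,v:((u-396)/4+280,v/4+180)
    def res(p):
        t=p[3]
        mt=proj(T,box(p,[[-.075,.085,0],[-.075,-.085,0],lid(t,.146,.085,0),lid(t,.146,-.085,0),lid(t,0,.085,.008),lid(t,0,-.085,.008),lid(t,.118,0,.033)]))
        ms=proj(S,box(p,[[-.075,.085,.066],[-.075,-.085,.066],[-.075,-.085,0],[-.075,.085,0],lid(t,.146,.085,.008),lid(t,.146,-.085,.008)]))
        a=[tu(*q) for q in[(128,315),(337,247),(70,193),(303,118),(55,120),(268,45),(168,100)]]
        b=[su(*q) for q in[(441,262),(650,326),(650,404),(441,338),(483,69),(700,128)]]
        return np.r_[(mt-a).ravel(),(ms-b).ravel()]
    r=least_squares(res,[.5,.05,.28,1.],loss="soft_l1"); print(r.x.round(4)); print(res(r.x).reshape(-1,2).round(1).tolist())
    p=r.x
    print(box(p,[lid(p[3],.118,0,.038),lid(p[3],.146,0,0),lid(0,.118,0,.038)]).round(3))
E
python3 fit.py
```

```text
[0.5378 0.0631 0.3426 0.9359]
[[-0.4, 1.1], [-0.4, -0.2], [0.1, 2.0], [1.5, 0.1], [-0.9, -1.9], [0.0, -1.6], [0.5, 0.5], [-1.1, -0.8], [0.3, 0.4], [-0.1, 1.2], [-0.2, -0.1], [0.2, -1.5], [0.9, -1.4]]
[[0.569 0.074 0.184]
 [0.524 0.058 0.184]
 [0.494 0.048 0.104]]
```

```bash
cat > h.py <<'E'
import numpy as np
from bench import manip,cams
from fit import box,lid,proj
P=np.array([0.5378,0.0631,0.3426]); TA=manip.tips_ahead
def ori(a,flip=False): # tool down, tool y = box y turned by a
    a=P[2]+a+(np.pi if flip else 0); c,s=np.cos(a),np.sin(a)
    return np.array([[-c,-s,0],[-s,c,0],[0,0,-1.]]).T.reshape(3,3) if False else np.column_stack([[-c,-s,0],[-s,c,0],[0,0,-1.]])
def tcp(b): # TCP for fingertip at box-frame point
    return box(P,[b])[0]+[0,0,TA]
E
python3 - <<'E'
from h import *
pts=[]
th0=.936
s=np.array(lid(th0,.13,-.05,.008+.035))+[.01,0,0]
pts=[tcp(np.array(lid(t,.13,-.05,.008+max(0,(t-.75))*.03))+[.01,0,0]) for t in np.linspace(th0,0.03,8)]
for f in (0,1):
    print(f,[None if (q:=manip.ik(tcp([-.046,0,.096]),ori(a,f))) is None else np.round(q,2).tolist() for a in (0.1,0,-.8,-1.6)])
    print(manip.ik(tcp(s),ori(0,f)),[manip.ik(p,ori(0,f)) is not None for p in pts])
E
```

```text
0 [[-0.01, -0.11, 2.1, -0.0, 1.16, -2.03], [-0.01, -0.11, 2.1, -0.0, 1.16, -1.93], [-0.01, -0.11, 2.1, -0.0, 1.16, -1.13], [-0.01, -0.11, 2.1, -0.0, 1.16, -0.33]]
[-4.11363346e-02  1.05606223e-02  1.80077202e+00 -4.44089210e-16
  1.33026001e+00 -1.95453266e+00] [True, True, True, True, True, True, True, True]
1 [[-0.01, -0.11, 2.1, -0.0, 1.16, 1.12], [-0.01, -0.11, 2.1, -0.0, 1.16, 1.22], [-0.01, -0.11, 2.1, -0.0, 1.16, 2.02], [-0.01, -0.11, 2.1, -0.0, 1.16, 2.82]]
[-4.11363346e-02  1.05606223e-02  1.80077202e+00 -4.44089210e-16
  1.33026001e+00  1.18705999e+00] [True, True, True, True, True, True, True, True]
```

```bash
python3 - <<'E'
from h import *
th0=.936
manip.command_gripper(0.0)
s=tcp(np.array(lid(th0,.13,-.05,.008+.035))+[.01,0,0])
manip.reach(s+[0,0,.07],ori(0)); manip.servo_line(s,v=.2)
print(manip.current_t(),manip.current_force().round(2) if hasattr(manip.current_force(),'round') else manip.current_force())
for t in np.linspace(th0+.02,0.06,9):
    manip.servo_line(tcp(np.array(lid(t,.13,-.05,.008))+[.01,0,0]),v=.12)
    f=np.array(manip.current_force()); print(round(t,2),f.round(2))
    if np.linalg.norm(f)>15: break
E
```

```text
4.6417 [-0.06  0.18  0.42]
0.96 [-0.26 -0.65  0.37]
0.84 [ 0.13 -0.15 -0.88]
0.73 [ 0.37  0.08 -0.32]
0.62 [-0.47  0.62  0.51]
0.51 [-0.6   0.69 -0.07]
0.4 [-1.06  0.79 -0.93]
0.28 [ 0.79  0.69 -0.71]
0.17 [-0.69 -1.28 -0.04]
0.06 [-0.35  0.37  0.03]
```

```bash
python3 - <<'E'
from h import *
import cv2
print(np.round(manip.current_tcp_pos(),4),tcp(np.array(lid(.06,.13,-.05,.008))+[.01,0,0]))
s=cams.snapshot("side"); c=s["color"][170:290,270:390,::-1]
cv2.imwrite("pics/side1.png",cv2.resize(c,(480,480),interpolation=cv2.INTER_CUBIC))
E
```

```text
[5.096e-01 2.000e-04 1.588e-01] [5.10058573e-01 1.20536149e-04 1.59380925e-01]
```

View pics/side1.png

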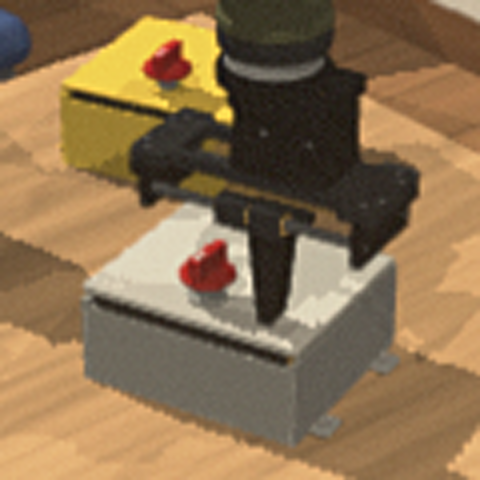

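The lid is nearly shut: the finger is on it at (268,320), and a dark gap remains at the front, about (190,325). I'll press it home, lift off and look with the wrist camera.

```bash
cat >> h.py <<'E'
def fz(n=6):
    v=[]
    for _ in range(n): manip.wait(.02); v.append(manip.current_force()[2])
    return float(np.mean(v))
E
python3 - <<'E'
from h import *
import cv2
p=np.array(manip.current_tcp_pos()); p=tcp(np.array(lid(.06,.13,-.05,.008))+[.01,0,0])
f0=None
for i in range(16):
    p[2]-=.001; manip.servo_line(p,v=.05); f=fz(); print(round(p[2]-TA,4),round(f,2))
    if f>5: break
manip.wait(.2)
manip.servo_line(p+[0,0,.06],v=.2)
print("f0",fz(15))
manip.command_gripper(0.45)
manip.reach(tcp([-.046,0,.16]),ori(0))
s=cams.snapshot("wrist"); np.savez("w.npz",**s); cv2.imwrite("pics/w.png",s["color"][:,:,::-1])
print(manip.current_t(), proj(s,box(P,[[-.046,0,.112],[-.028,0,.112],[-.064,0,.112],[-.075,.085,.066],[-.075,-.085,.066]])).round(0).tolist())
E
```

```text
0.0808 0.21
0.0798 -0.22
0.0788 -0.06
0.0778 0.23
0.0768 -0.12
0.0758 2.0
0.0748 3.5
0.0738 6.34
f0 -0.12417058361881547
12.275 [[320.0, 269.0], [320.0, 298.0], [320.0, 238.0], [449.0, 203.0], [191.0, 202.0]]
```

View pics/w.png

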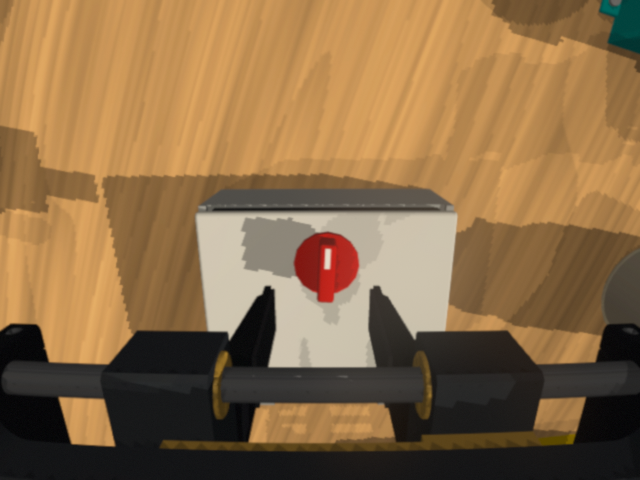

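The lid is down. The thumb bar is centred at about (327,270) in the wrist picture, against a predicted (320,269), so the box sits about 4 mm further along its +y. I'll correct for that, straddle the bar, touch the disc and grip.

```bash
cat >> h.py <<'E'
P[:2]=box(P,[[.0005,.0042,0]])[0][:2]
E
python3 - <<'E'
from h import *
import cv2
manip.command_gripper(0.26,12)
manip.servo_line(tcp([-.046,0,.125]),v=.15,ori=ori(0))
manip.servo_line(tcp([-.046,0,.102]),v=.06)
f0=fz(10); print("f0",f0,manip.current_t())
z=.102
while z>.092:
    z-=.0007; manip.servo_line(tcp([-.046,0,z]),v=.05); f=fz(5)-f0; print(round(z,4),round(f,2))
    if f>1.5: break
manip.command_gripper(0.0,12)
print(manip.current_finger_gap()*95,manip.current_grip_force(),np.round(manip.current_force(),2),fz()-f0,manip.current_t())
s=cams.snapshot("wrist");cv2.imwrite("pics/w2.png",s["color"][150:450,120:520,::-1])
E
```

```text
f0 -0.25427975188005275 13.925
0.1013 0.22
0.1006 0.42
0.0999 0.27
0.0992 0.33
0.0985 1.13
0.0978 2.72
9.681102153672208 12.643805026018526 [ 1.97 -4.12  0.92] 1.4272234495907041 16.4333
```

View pics/w2.png

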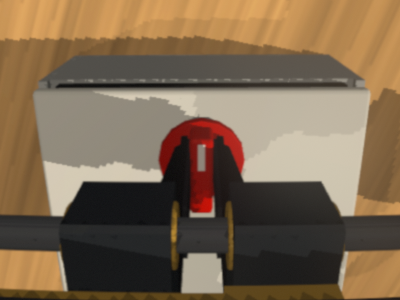

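The fingers grip the bar (9.7 mm gap) with a small side load. I'll null that, then press down in steps.

```bash
cat >> h.py <<'E'
def fbox(n=6):
    v=[]
    for _ in range(n): manip.wait(.02); v.append(manip.current_force())
    f=np.mean(v,axis=0); c,s=np.cos(P[2]),np.sin(P[2])
    return np.array([c*f[0]+s*f[1],-s*f[0]+c*f[1],f[2]+.2])
E
python3 - <<'E'
from h import *
y=0;z=.0978
for i in range(5):
    f=fbox(); print("y",round(y,4),f.round(2))
    if abs(f[1])<1.2: break
    y+=.0005*np.sign(f[1]); manip.servo_line(tcp([-.046,y,z]),v=.05)
while z>.074:
    z-=.0007; manip.servo_line(tcp([-.046,y,z]),v=.05); f=fbox(5); print(round(z,4),f.round(2), round(manip.current_tcp_pos()[2]-TA,4))
    if f[2]>11.8: break
print(y,z,manip.current_t())
E
```

```text
y 0 [ 1.23 -5.49  1.38]
y -0.0005 [ 1.41 -4.9   2.07]
y -0.001 [ 2.18 -2.87  2.6 ]
y -0.0015 [ 3.34 -0.01  2.77]
0.0971 [2.6  1.72 3.66] 0.0972
0.0964 [1.89 2.24 5.62] 0.0966
0.0957 [2.12 2.15 6.14] 0.096
0.095 [1.41 2.   5.91] 0.0953
0.0943 [1.48 2.16 6.46] 0.0946
0.0936 [0.87 2.52 6.37] 0.094
0.0929 [1.32 2.44 7.07] 0.0933
0.0922 [0.79 2.55 7.49] 0.0927
0.0915 [1.16 2.1  7.26] 0.092
0.0908 [0.82 2.45 7.86] 0.0914
0.0901 [0.37 2.38 7.61] 0.0907
0.0894 [0.59 2.59 8.29] 0.09
0.0887 [0.11 2.41 8.38] 0.0894
0.088 [0.19 2.61 8.51] 0.0887
0.0873 [0.09 2.53 8.43] 0.0881
0.0866 [0.19 2.12 8.96] 0.0874
0.0859 [0.14 2.72 9.4 ] 0.0867
0.0852 [0.11 2.78 9.27] 0.0861
0.0845 [-0.45  2.99  9.54] 0.0854
0.0838 [-0.17  2.35  9.84] 0.0848
0.0831 [-0.48  2.9   9.89] 0.0841
0.0824 [-0.46  2.96 10.48] 0.0834
0.0817 [-0.37  3.1  10.35] 0.0828
0.081 [-0.74  2.78 10.96] 0.0822
0.0803 [-2.09  3.41 13.57] 0.0819
-0.0015 0.08029999999999984 25.9667
```

```bash
python3 - <<'E'
from h import *
y=-.0011;z=.0803
for a in (.12,.3,.5,.7,.9,1.1,1.3,1.48):
    manip.servo_line(tcp([-.046,y,z]),v=.05,ori=ori(-a)); f=fbox(4)
    print(a,f.round(2),round(z,4),np.round(manip.current_moment(),2),round(manip.current_t(),2))
    if np.linalg.norm(f[:2])>8: print("side load");break
    if f[2]>14.5: z+=.0003
    elif f[2]<12.3: z-=.0003
R=manip.current_orientation(); print(np.arctan2(-R[0][1],R[1][1])-P[2])
E
```

```text
0.12 [-2.28  2.43 13.66] 0.0803 [ 0.34  0.43 -0.02] 26.3
0.3 [-2.07  3.02 12.78] 0.0803 [ 0.49  0.51 -0.05] 26.7
0.5 [-1.37  3.72 13.56] 0.0803 [ 0.64  0.52 -0.05] 27.12
0.7 [-0.59  4.91 13.41] 0.0803 [ 0.73  0.46 -0.04] 27.53
0.9 [-0.13  4.8  12.95] 0.0803 [ 0.79  0.4  -0.06] 27.95
1.1 [-0.11  5.1  12.51] 0.0803 [ 0.9   0.32 -0.06] 28.37
1.3 [ 0.67  5.2  12.39] 0.0803 [ 0.98  0.22 -0.03] 28.78
1.48 [ 1.29  5.51 11.56] 0.0803 [ 0.95  0.21 -0.03] 29.18
-1.4803009667025488
```

```bash
python3 - <<'E'
from h import *
import cv2
y=-.0011;z=.0803
manip.servo_line(tcp([-.046,y,z]),v=.05,ori=ori(-1.54)); print(fbox().round(2))
for i in range(7):
    z+=.0007; manip.servo_line(tcp([-.046,y,z]),v=.03); f=fbox(4); print(round(z,4),f.round(2))
    if f[2]<2: break
manip.command_gripper(0.28)
manip.servo_line(tcp([-.046,y,.15]),v=.12)
s=cams.snapshot("wrist"); print(manip.current_t(),fbox().round(2))
b=cams.snapshot("side")["color"][170:290,270:390,::-1]
c=np.zeros((400,800,3),np.uint8); c[:,:400]=s["color"][60:460,120:520,::-1]; c[:,400:]=cv2.resize(b,(400,400),interpolation=cv2.INTER_CUBIC)
cv2.imwrite("pics/end.png",c)
E
```

```text
[ 1.44  5.48 11.65]
0.081 [ 1.28  5.34 10.66]
0.0817 [ 2.47  5.39 10.3 ]
0.0824 [ 2.14  5.08 10.15]
0.0831 [ 2.46  5.61 10.1 ]
0.0838 [2.34 5.71 9.77]
0.0845 [3.03 4.84 7.19]
0.0852 [4.91 4.69 4.53]
33.0417 [-0.13 -0.28 -0.01]
```

View pics/end.png

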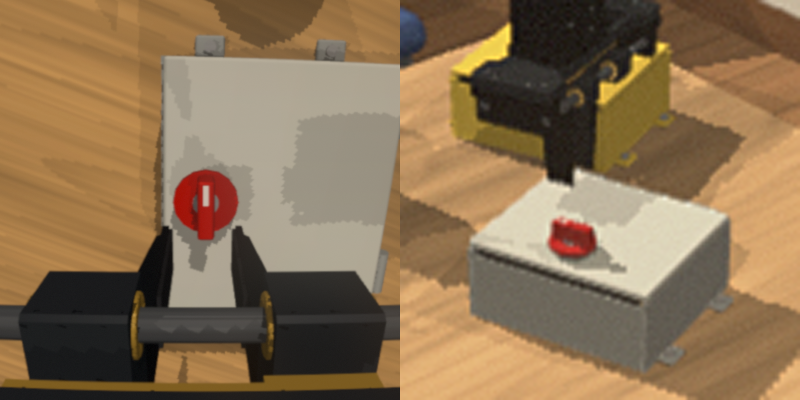

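The bar now lies across the box, a quarter turn round. The head stays low on the lid, and on release the force dropped sharply, which means the cam has caught. The gripper is clear, so I'm handing in.

```bash
python3 -c "
from bench import manip
print(manip.sign_off())"
```

```text
the job is handed in; nothing more can be done
None
```

The job is handed in: the lid is shut, and the head was pressed with at most about 13.7 N, turned about 1.5 rad clockwise and stayed down when let go; the kettle, jar and saucer were not touched, and the judge's result was not shown.

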